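# Even out an airing rack with a spacer block

### The arm

A 6-joint arm with a two-finger parallel gripper is mounted at the origin on the work surface. World frame = base frame: x ahead of the robot, y to its left, z up, the work surface at z = 0. Lengths are in mm, angles in rad, forces in N, time in s.
With the tool pointing down it reaches from about 325 to 750 mm from the base axis. Payload 7.6 kg.
Tool frame: the origin (TCP) lies midway between the tips of the shut fingers; the grasp point (between the pads) lies 19 mm behind it; z points along the fingers, y is the direction in which the jaws open and shut (so a half turn about z gives the same grasp; the last joint's range is limited). The gripper opens to 85 mm and grips with 20 to 120 N. Pads are 22 mm wide; open, the fingers measure 114 mm over their backs; the gripper's body (76 mm by 85 mm) begins 54 mm behind the grasp point. The pads swing forward as they close: fully open they stand 13 mm farther back than shut.
Start: joints at [1.101, 0.052, 1.401, -0, 1.689, -0.07], TCP at [204.334, 483.625, 231.323] pointing down, gripper open.
Joint ranges: [-2.9, 2.9], [-0.91, 2.17], [0.12, 2.37], [-1.06, 4.2], [0.26, 2.73], [-2.93, 2.93]. Speed limits (rad/s): [2.57, 2.57, 3.01, 3.14, 3.14, 3.14].

### API

Orientations are given as a unit quaternion [w, x, y, z].
In Python, from workcell import manip, claw, monitor, viewer gives the robot as it stands. The module is installed in compiled form; this text tells all that it offers. Calls block until the motion is done:
- manip.move_to(position, orientation): joint-space move of the TCP to a pose.
- manip.movel(position, frame=None, vel=150, stop_force=None): straight line of the TCP; frame=None keeps the orientation; vel is the mean speed in mm/s. With stop_force (N) it stops when the force on the tool has changed by that much, and returns True; else False.
- manip.move_j(angles): joint-space move.
- claw.grip(opening, f_grip=None): finger opening in mm; f_grip is the grip in N (None keeps the last); returns when the fingers have stopped.
- manip.wait(seconds).
- manip.solve_ik(position, orientation): joint angles nearest the present ones, or None.
- monitor.get_obs(): the state.
- viewer.snapshot(name): name is "scene" or "top"; returns (picture, depth): 400x640x3 uint8, blue, green, red; 400x640 float32, mm along the optical axis (not along the pixel's ray), 0 where there is no reading.
- viewer.calibration(name): a dict with "camera_matrix" (3x3 intrinsics, pixels), "dist_coeffs" ([k1, k2, p1, p2, k3] as OpenCV has them; the pictures are not rectified), "eye" and "attitude" of the camera in the world. Camera axes: x right, y up, looking along -z (the intrinsics and any distortion apply to the point x, -y, -z); pixel columns grow to the right and rows downward; lengths in mm; the calibration is good to about 2 mm. A picture is of the moment at which its call begins. calibration takes no time and is no camera call.
A pose or a line that the arm cannot do raises manip.MotionError and nothing moves.
- manip.sign_off(): hands the job in, once; it reports no verdict.
The state is a dict: "time": time; "joint_pos": joint angles; "joint_vel": joint speeds; "joint_torque": joint torques, N m; "position": TCP position; "orientation": TCP orientation; "ft_force": force on the tool from outside, world axes, zero at the start; "ft_torque": the same for the moment, N m; "gripper_width": finger opening in mm.
Only numpy, scipy, OpenCV 4.12 (cv2) and the standard library are available. Lean on these libraries where they do the work, as an engineer would, in place of code of your own. Each camera call takes 0.05 s, during which the arm holds its last target.

### The job

Even out the slats of the airing rack with the wooden spacer block. Holding the block astride each loose slat in turn, starting next to the screwed-down slat and working outwards, gently draw the slat along until the block's thick foot bears on the slat before it, so that all three gaps come out the same as the block's 20 mm, without shoving a slat that is already set. Then stand the block back on its feet on the worktop, clear of the rack, and leave the other things alone.

Things in the scene. Friction and masses are not known exactly. Their poses are not given: they have to be found in the camera images.
- rack: airing rack, fixed to the worktop: two aluminium runners along its y axis, 22 mm wide, centred at x = +-85 mm, from y = -165 to +155 mm, tops 30 mm above the worktop, four slats across them; a crossbar joins the runners at y = -157 mm. Free room between the runners. At the start the gaps are 24 to 75 mm wide. Origin on the worktop in the middle; y points along the row to the screwed slat.
- fixed_slat: the screwed-down slat at the +y end of the row (steel screw heads at its ends): 210 x 24 x 16 mm, does not move; underside 30, top 46 mm above the worktop. It is varnished trim: press it with well under 12 N. Origin: centre of its underside; axes as the rack's (x along the slat, y along the row).
- slat1: wooden slat, 210 long (x) x 24 wide (y) x 16 mm thick, rounded edges, grey clips under its ends; slides stiffly along the rack's y only (about 6 N to keep it moving; stays where it is left). Underside 30 mm and top 46 mm above the worktop. Origin: centre of its underside; axes as the rack's. First loose slat, next to the screwed one in the row (on its -y side). Set when its origin is 44 mm from the screwed slat's.
- slat2: wooden slat, 210 long (x) x 24 wide (y) x 16 mm thick, rounded edges, grey clips under its ends; slides stiffly along the rack's y only (about 6 N to keep it moving; stays where it is left). Underside 30 mm and top 46 mm above the worktop. Origin: centre of its underside; axes as the rack's. Second loose slat, next after slat1 towards -y. Set when 44 mm from slat1.
- slat3: wooden slat, 210 long (x) x 24 wide (y) x 16 mm thick, rounded edges, grey clips under its ends; slides stiffly along the rack's y only (about 6 N to keep it moving; stays where it is left). Underside 30 mm and top 46 mm above the worktop. Origin: centre of its underside; axes as the rack's. Third and last loose slat, next after slat2. Set when 44 mm from slat2.
- spacer_center (a point): centre (38.5 mm above the underside) of the loose wooden spacer block, 50 (x) x 54 (y) x 77 mm high, about 0.12 kg, standing on two feet that run along x. On top an upright grip 18 mm thick (y = -9 to +9 mm), 50 mm long in x, from 32 to 77 mm above the underside, over a plate 54 mm wide (22 to 32 mm up). Axes: z up, y from the thin foot to the thick foot.
- screwdriver: bystander, leave alone: screwdriver lying on the worktop. Origin: underside
- offcut: bystander, leave alone: short slat offcut 110 x 24 x 16 mm. Origin: underside
- peg_a: bystander, leave alone: wooden clothes peg 72 mm long. Origin: underside
- peg_b: bystander, leave alone: wooden clothes peg 72 mm long. Origin: underside
- canister_a: bystander, leave alone: blue lidded pot 92 mm wide, 100 mm high. Origin: underside
- canister_b: bystander, leave alone: terracotta lidded pot 92 mm wide, 100 mm high. Origin: underside
- detergent: bystander, leave alone: white detergent bottle 76 mm wide, 210 mm high. Origin: underside
- spacer: the same block; origin: centre of its underside, same axes. Feet 22 mm high: thick foot y = +13 to +27, thin foot y = -27 to -17 mm; the 30 mm slot between goes over a slat with 6 mm play. Astride a loose slat with its y along the rack's y, thin foot pulling that slat and thick foot bearing on the slat before it, the gap is exactly 20 mm (14 + 6).

How it is judged (in metres and radians):
On the way, in this order (a step that is already met when the one before it is completed fails the run):
1. the spacer block, astride slat1, bears on fixed_slat and on slat1 at once (over 1.5 N on each), their gap 20 mm within 2 mm (contact force between spacer and fixed_slat above 1.5 N and contact force between spacer and slat1 above 1.5 N and y of slat1 in the frame of fixed_slat between -0.046 and -0.042 m), for 0.1 s.
2. the spacer block, astride slat2, bears on slat1 and on slat2 at once (over 1.5 N on each), their gap 20 mm within 2 mm (contact force between spacer and slat1 above 1.5 N and contact force between spacer and slat2 above 1.5 N and y of slat2 in the frame of slat1 between -0.046 and -0.042 m), for 0.1 s.
3. the spacer block, astride slat3, bears on slat2 and on slat3 at once (over 1.5 N on each), their gap 20 mm within 2 mm (contact force between spacer and slat2 above 1.5 N and contact force between spacer and slat3 above 1.5 N and y of slat3 in the frame of slat2 between -0.046 and -0.042 m), for 0.1 s.
At the end, for the whole second after the job is handed in: each of the three gaps (screwed slat to slat1, slat1 to slat2, slat2 to slat3) is 20 mm within 1.5 mm; the spacer block stands on its feet on the worktop beside the rack (not within its outline), released and at rest (y of slat1 in the frame of fixed_slat between -0.0455 and -0.0425 m and y of slat2 in the frame of slat1 between -0.0455 and -0.0425 m and y of slat3 in the frame of slat2 between -0.0455 and -0.0425 m and height (world z) of spacer_center below 0.043 m and angle between spacer_center's own z axis and vertical below 0.1 rad and linear speed of spacer below 0.02 m/s and contact force between spacer and rack below 0.05 N and (x of spacer_center in the frame of rack above 0.13 m or x of spacer_center in the frame of rack below -0.13 m or y of spacer_center in the frame of rack above 0.18 m or y of spacer_center in the frame of rack below -0.19 m)); the robot touches nothing.
It fails at once if the block presses the screwed slat with more than 12 N (contact force between spacer and fixed_slat above 12 N).
It fails at once if a loose slat is pressed with more than 40 N (contact force between spacer and slat1 above 40 N or contact force between spacer and slat2 above 40 N or contact force between spacer and slat3 above 40 N).
It fails at once if a bystander is moved by more than 30 mm (distance of any of screwdriver, offcut, peg_a, peg_b, canister_a, canister_b, detergent from where it was at the start of the episode above 0.03 m).
It also fails if it takes over 72 s, if anything falls off the work surface, if the arm or the gripper's body presses on something with over 40 N, if the wrist force passes 120 N, or if a joint passes its speed limit or range.

## Working session

There is one attempt and no reset: what is moved stays moved. The work goes in short steps, each a Python script; the robot and the scene stay as the last script left them, time stands still between calls to the robot, and variables do not carry over. Pictures are saved under pics/ and viewed, and the job is handed in when it is done.

```bash
mkdir -p pics; ls; python3 - <<'E'
from workcell import manip, claw, monitor, viewer
import cv2, numpy as np
for n in ("scene","top"):
    p,d=viewer.snapshot(n); cv2.imwrite(f"pics/{n}0.png",p); np.save(f"{n}_d0.npy",d)
    c=viewer.calibration(n); print(n,c, (d==0).mean())
o=monitor.get_obs(); print(o)
E
```

```text
pics
scene {'camera_matrix': array([[428.75208937,   0.        , 322.49874774],
       [  0.        , 428.75208937, 194.53065488],
       [  0.        ,   0.        ,   1.        ]]), 'dist_coeffs': array([-0.049808,  0.      ,  0.      ,  0.      ,  0.      ]), 'eye': array([1072.61516739, -889.86731618,  693.67125839]), 'attitude': array([0.84664498, 0.4712748 , 0.1216061 , 0.21518435])} 0.00428125
top {'camera_matrix': array([[464.8966508 ,   0.        , 316.5062041 ],
       [  0.        , 464.8966508 , 194.78374828],
       [  0.        ,   0.        ,   1.        ]]), 'dist_coeffs': array([-0.01637065,  0.        ,  0.        ,  0.        ,  0.        ]), 'eye': array([ 471.99396699,   -2.00634585, 1399.90870534]), 'attitude': array([-0.70262572, -0.02697904,  0.0282122 ,  0.71048807])} 0.004015625
{'time': 0.1, 'joint_pos': array([ 1.10067824e+00,  5.28002702e-02,  1.40163382e+00,  1.86837580e-06,
        1.68860939e+00, -7.02926795e-02]), 'joint_vel': array([ 4.04373617e-04, -4.02521728e-04, -1.79966547e-03,  7.53891140e-05,
       -1.01627536e-03, -3.08479027e-04]), 'joint_torque': array([ 1.30757384e-03, -3.82582068e+01, -3.60984921e+01, -7.17828766e-05,
        4.77567795e-03, -5.74059959e-05]), 'position': array([204.21065176, 483.35853864, 230.53742118]), 'orientation': array([-1.94528633e-04,  1.98583613e-01,  9.80083681e-01, -6.98846221e-04]), 'ft_force': array([ 0.40352174, -0.03441682, -0.0091848 ]), 'ft_torque': array([ 0.01493724, -0.01172456,  0.05179196]), 'gripper_width': 85.61057839502223}
```

View pics/top0.png

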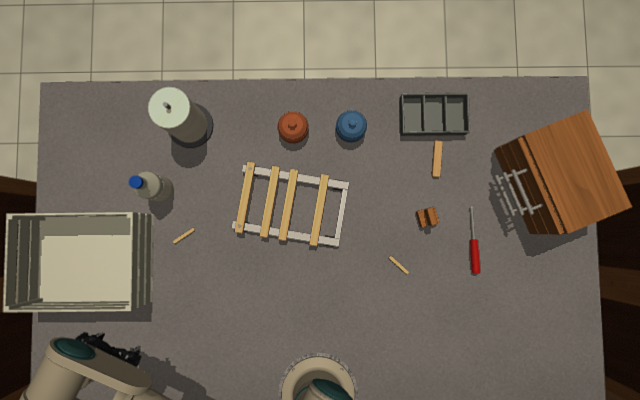

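View pics/scene0.png

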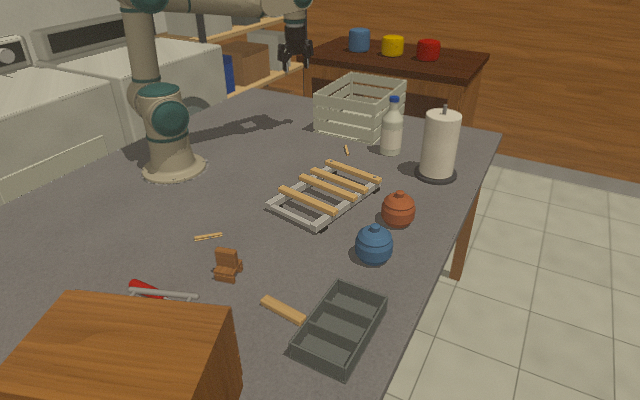

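```bash
python3 - <<'E'
import cv2, numpy as np
p=cv2.imread("pics/top0.png"); s=cv2.imread("pics/scene0.png")
cv2.imwrite("pics/z1.png",cv2.resize(p[150:260,225:360],None,fx=5,fy=5,interpolation=cv2.INTER_CUBIC))
a=cv2.resize(p[195:240,405:450],None,fx=8,fy=8,interpolation=cv2.INTER_CUBIC)
b=cv2.resize(s[240:290,205:250],None,fx=8,fy=8,interpolation=cv2.INTER_CUBIC)
cv2.imwrite("pics/z2.png",np.hstack([a,b[:360]]))
cv2.imwrite("pics/z3.png",cv2.resize(s[150:240,255:390],None,fx=5.5,fy=5.5,interpolation=cv2.INTER_CUBIC))
E
```

```text
(no output)
```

View pics/z1.png

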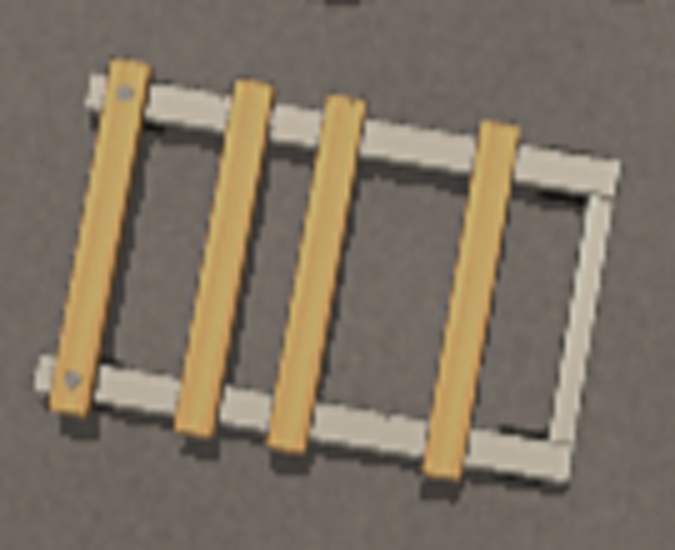

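View pics/z2.png

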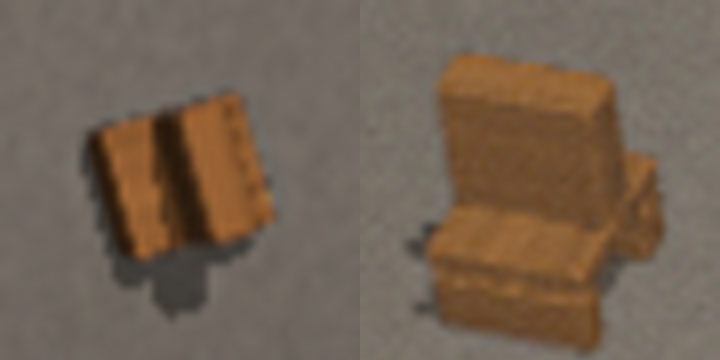

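View pics/z3.png

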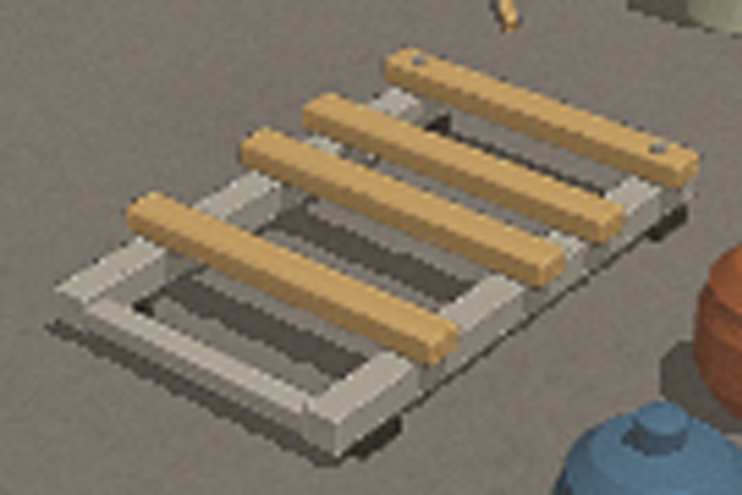

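```bash
cat > h.py <<'E'
import cv2, numpy as np
from scipy.spatial.transform import Rotation as R
from workcell import manip, claw, monitor, viewer
def cal(n):
    c=viewer.calibration(n); q=c["attitude"]
    M=R.from_quat([q[1],q[2],q[3],q[0]]).as_matrix()
    return c["camera_matrix"],c["dist_coeffs"],c["eye"],M
def rays(n,px):
    K,D,e,M=cal(n); u=cv2.undistortPoints(np.asarray(px,float).reshape(-1,1,2),K,D).reshape(-1,2)
    d=np.c_[u[:,0],-u[:,1],-np.ones(len(u))]@M.T
    return e,d
def plane(n,px,z):
    e,d=rays(n,px); z=np.asarray(z,float); return e+d*((z-e[2])/d[:,2])[:,None]
def cloud(n,px,dep):
    e,d=rays(n,px); return e+d*dep[:,None]
def proj(n,P):
    K,D,e,M=cal(n); c=(np.asarray(P,float)-e)@M; c=c*[1,-1,-1]
    return cv2.projectPoints(c,np.zeros(3),np.zeros(3),K,D)[0].reshape(-1,2)
E
python3 - <<'E'
from h import *
p=cv2.imread("pics/top0.png"); d=np.load("top_d0.npy")
hsv=cv2.cvtColor(p,cv2.COLOR_BGR2HSV)
print(hsv[200,270],hsv[200,290],hsv[218,425],hsv[155,437],hsv[235,250])
m=((hsv[...,0]>10)&(hsv[...,0]<25)&(hsv[...,1]>90)&(hsv[...,2]>110)).astype(np.uint8)
mm=np.zeros_like(m); mm[150:260,225:360]=m[150:260,225:360]
cs,_=cv2.findContours(mm,cv2.RETR_EXTERNAL,cv2.CHAIN_APPROX_NONE)
for c in cs:
    if cv2.contourArea(c)<100: continue
    mk=np.zeros_like(m); cv2.drawContours(mk,[c],-1,1,-1)
    ys,xs=np.nonzero(mk); P=plane("top",np.c_[xs,ys],46.)
    C=cloud("top",np.c_[xs,ys],d[ys,xs])
    r=cv2.minAreaRect(P[:,:2].astype(np.float32)); mean=P.mean(0)
    w,v=np.linalg.eigh(np.cov(P[:,:2].T)); ax=v[:,1]; ax*=np.sign(ax[0])
    print(mean[:2].round(1),"rect",np.round(r[0],1),np.round(r[1],1),"ang",np.degrees(np.arctan2(ax[1],ax[0])).round(2),"pca L,W",np.sqrt(12*w[::-1]).round(1),"z",np.median(C[:,2]).round(1))
# runner mask
g=((hsv[...,1]<40)&(hsv[...,2]>150)).astype(np.uint8); gm=np.zeros_like(g); gm[150:260,225:360]=g[150:260,225:360]
ys,xs=np.nonzero(gm); P=plane("top",np.c_[xs,ys],30.); r=cv2.minAreaRect(P[:,:2].astype(np.float32)); print("runners",r, cv2.boxPoints(r))
# spacer
b=np.zeros_like(m); m2=((hsv[...,0]<20)&(hsv[...,1]>100)).astype(np.uint8); b[200:235,410:445]=m2[200:235,410:445]
ys,xs=np.nonzero(b); C=cloud("top",np.c_[xs,ys],d[ys,xs]); print(len(xs)); 
for y in range(203,233): print(' '.join(f"{(C[(ys==y)&(xs==x)][0,2] if b[y,x] else -9):4.0f}" for x in range(412,442)))
E
```

```text
[ 20 120 192] [ 20 120 193] [ 13 171  94] [ 17 132 190] [ 15  35 101]
[534.8 -10.8] rect [534.9 -10.6] [ 23.9 210.5] ang -10.34 pca L,W [209.9  23.6] z 45.9
[550.9  79.2] rect [551.4  79.1] [ 23.6 210.7] ang -10.28 pca L,W [210.6  23.6] z 46.0
[560.4 133.2] rect [561.  133.1] [ 23.5 210.8] ang -10.26 pca L,W [210.6  23.5] z 45.8
[573.9 206. ] rect [574.7 205.9] [ 23.6 209.5] ang -10.29 pca L,W [208.9  23.5] z 45.8
runners ((551.1146850585938, 73.2190933227539), (318.0389404296875, 190.0244903564453), 79.71331024169922) [[ 429.2329    -66.277695]
 [ 616.20306  -100.21106 ]
 [ 672.99646   212.71588 ]
 [ 486.0263    246.64925 ]]
339
  -9   -9   -9   -9   -9   -9   -9   -9   -9   -9   -9   -9   -9   -9   -9   -9   -9   -9   -9   -9   -9   -9   -9   -9   -9   -9   -9   -9   -9   -9
  -9   -9   -9   -9   -9   -9   -9   -9   -9   -9   -9   -9   -9   -9   -9   -9   -9   -9   -9   -9   -9   -9   -9   -9   -9   -9   -9   -9   -9   -9
  -9   -9   -9   -9   -9   -9   -9   -9   -9   -9   -9   -9   -9   -9   -9   -9   -9   -9   -9   -9   -9   -9   -9   -9   -9   -9   -9   -9   -9   -9
  -9   -9   
[... 3337 characters left out ...]
   -9   -9   -9   -9   -9   -9   -9   -9   -9   -9   -9   -9   -9   -9   -9   -9   -9   -9   -9   -9
  -9   -9   -9   -9   -9   -9   -9   -9   -9   -9   -9   -9   -9   -9   -9   -9   -9   -9   -9   -9   -9   -9   -9   -9   -9   -9   -9   -9   -9   -9
  -9   -9   -9   -9   -9   -9   -9   -9   -9   -9   -9   -9   -9   -9   -9   -9   -9   -9   -9   -9   -9   -9   -9   -9   -9   -9   -9   -9   -9   -9
  -9   -9   -9   -9   -9   -9   -9   -9   -9   -9   -9   -9   -9   -9   -9   -9   -9   -9   -9   -9   -9   -9   -9   -9   -9   -9   -9   -9   -9   -9
  -9   -9   -9   -9   -9   -9   -9   -9   -9   -9   -9   -9   -9   -9   -9   -9   -9   -9   -9   -9   -9   -9   -9   -9   -9   -9   -9   -9   -9   -9
```

```bash
python3 - <<'E'
from h import *
p=cv2.imread("pics/top0.png"); d=np.load("top_d0.npy")
hsv=cv2.cvtColor(p,cv2.COLOR_BGR2HSV)
m2=(hsv[...,0]<20)&(hsv[...,1]>100)
ys,xs=np.mgrid[200:235,410:445]; ys=ys.ravel();xs=xs.ravel(); k=m2[ys,xs]; ys,xs=ys[k],xs[k]
C=cloud("top",np.c_[xs,ys],d[ys,xs])
t=(C[:,2]>69)&(C[:,2]<90)
P=plane("top",np.c_[xs,ys][t],77.)[:,:2]
r=cv2.minAreaRect(P.astype(np.float32)); w,v=np.linalg.eigh(np.cov(P.T)); ax=v[:,1]*np.sign(v[0,1])
print("grip",P.mean(0),r,"ang",np.degrees(np.arctan2(ax[1],ax[0])),np.sqrt(12*w))
c=P.mean(0); ex=ax; ey=np.array([-ex[1],ex[0]])
# plate 22..38
pl=(C[:,2]>26)&(C[:,2]<39); Q=plane("top",np.c_[xs,ys][pl],32.)[:,:2]-c
print("plate extents x",np.percentile(Q@ex,[1,99]),"y",np.percentile(Q@ey,[1,99]))
s=cv2.imread("pics/scene0.png"); 
x0,y0,f=205,238,14
z=cv2.resize(s[y0:y0+42,x0:x0+45],None,fx=f,fy=f,interpolation=cv2.INTER_CUBIC)
def P3(x,y,h): return np.r_[c+x*ex+y*ey,h]
pts=[]
for yy,col in ((27,(0,0,255)),(13,(0,0,255)),(17,(0,255,0)),(-27,(255,0,0)),(-13,(255,0,0)),(-17,(0,255,0))):
    for x in (25,-25):
      for h in (0,22):
        u=proj("scene",[P3(x,yy,h)])[0]; cv2.circle(z,(int((u[0]-x0+.5)*f),int((u[1]-y0+.5)*f)),4,col,-1)
cv2.imwrite("pics/z4.png",z)
E
```

```text
grip [ 511.96967585 -331.60899091] ((511.5243225097656, -331.6405029296875), (49.473411560058594, 19.320274353027344), 14.366279602050781) ang 13.912038117311242 [19.17038722 50.16052063]
plate extents x [-24.59683065  23.1550566 ] y [-27.01220498  26.55338082]
```

View pics/z4.png

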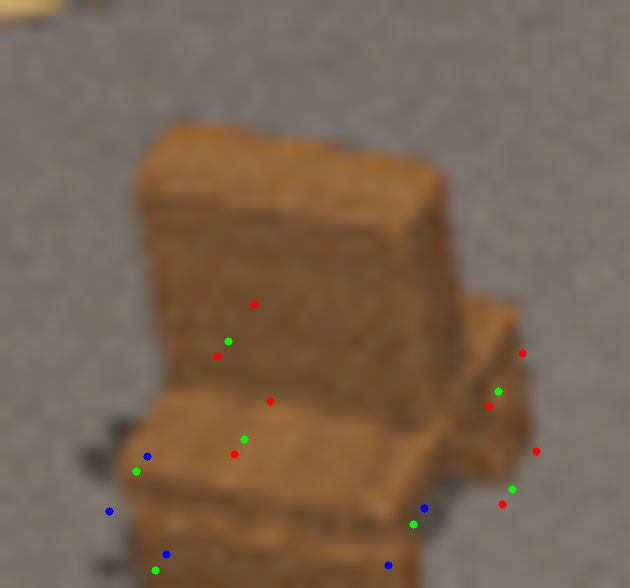

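```bash
python3 - <<'E'
from h import *
s=cv2.imread("pics/scene0.png"); x0,y0,f=222,255,22
z=cv2.resize(s[y0:y0+27,x0:x0+27],None,fx=f,fy=f,interpolation=cv2.INTER_CUBIC)
z=cv2.convertScaleAbs(z,alpha=1.8)
cv2.imwrite("pics/z5.png",z)
E
```

```text
(no output)
```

View pics/z5.png

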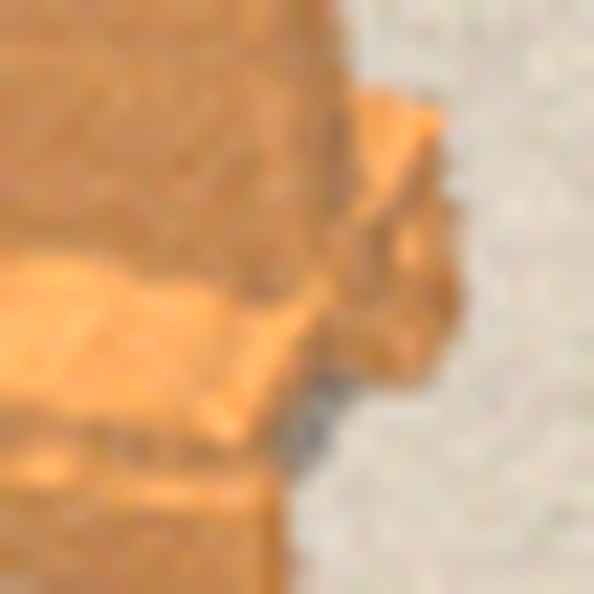

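```bash
cat >> h.py <<'E'
def quat(yaw):  # tool y axis (jaw) points at yaw in world xy, tool z down
    y=np.array([np.cos(yaw),np.sin(yaw),0]); z=np.array([0,0,-1.]); x=np.cross(y,z)
    q=R.from_matrix(np.c_[x,y,z]).as_quat(); return np.array([q[3],q[0],q[1],q[2]])
RY=np.radians(90-10.29)      # direction of rack +y
UY=np.array([np.cos(RY),np.sin(RY)]); UX=np.array([UY[1],-UY[0]])
C2=np.array([551.2,79.1])
S={"f":126.9+2.0,"1":54.9,"2":0.,"3":-91.2}
BY=np.radians(90+14.0)       # block y (towards world +y side) or opposite
BC=np.array([511.7,-331.6])
E
python3 - <<'E'
from h import *
T=np.array([[574.65,205.95],[560.9,133.1],[551.2,79.1],[534.9,-10.7]]);print("s",(T-C2)@UY,"x",(T-C2)@UX)
for k in (0,1):
    a=manip.solve_ik([*BC,36],quat(BY+k*np.pi)); print("pick",k,None if a is None else a.round(2))
    for s in (125,55,0,-91):
        for kk in (0,1):
            a=manip.solve_ik([*(C2+s*UY),60],quat(RY+kk*np.pi)); print(s,kk,None if a is None else a.round(2))
E
```

```text
s [128.99865879  54.86419218   0.         -91.26735446] x [ 0.41355767 -0.10205914  0.          0.00318364]
pick 0 [-0.64  0.43  1.36 -0.    1.35 -2.45]
125 0 [ 0.28  0.4   1.35 -0.    1.4  -1.11]
125 1 [ 0.28  0.4   1.35 -0.    1.4   2.03]
55 0 [ 0.17  0.32  1.45 -0.    1.37 -1.22]
55 1 [ 0.17  0.32  1.45 -0.    1.37  1.92]
0 0 [ 0.08  0.26  1.51 -0.    1.36 -1.31]
0 1 [ 0.08  0.26  1.51 -0.    1.36  1.83]
-91 0 [-0.09  0.21  1.58 -0.    1.35 -1.48]
-91 1 [-0.09  0.21  1.58 -0.    1.35  1.66]
pick 1 [-0.64  0.43  1.36 -0.    1.35  0.69]
125 0 [ 0.28  0.4   1.35 -0.    1.4  -1.11]
125 1 [ 0.28  0.4   1.35 -0.    1.4   2.03]
55 0 [ 0.17  0.32  1.45 -0.    1.37 -1.22]
55 1 [ 0.17  0.32  1.45 -0.    1.37  1.92]
0 0 [ 0.08  0.26  1.51 -0.    1.36 -1.31]
0 1 [ 0.08  0.26  1.51 -0.    1.36  1.83]
-91 0 [-0.09  0.21  1.58 -0.    1.35 -1.48]
-91 1 [-0.09  0.21  1.58 -0.    1.35  1.66]
```

```bash
python3 - <<'E'
from h import *
q=quat(BY+np.pi)
manip.move_to([*BC,130],q); 
p,d=viewer.snapshot("scene"); 
manip.movel([*BC,37.],vel=120)
print(monitor.get_obs()["time"],monitor.get_obs()["ft_force"])
claw.grip(10,80)
o=monitor.get_obs(); print(o["time"],o["gripper_width"],o["position"],o["ft_force"])
manip.movel([*BC,140],vel=150)
yaw=BY+np.pi-np.radians(65)
manip.move_to([600,-300,330],quat(yaw))
p,d=viewer.snapshot("scene"); cv2.imwrite("pics/held.png",p); np.save("held_d.npy",d)
u=proj("scene",[[600,-300,310]])[0]; print(u); x,y=u.astype(int)
cv2.imwrite("pics/held_z.png",cv2.resize(p[max(0,y-40):y+40,x-40:x+40],None,fx=7,fy=7,interpolation=cv2.INTER_CUBIC))
o=monitor.get_obs(); print(o["time"],o["gripper_width"],o["ft_force"])
E
```

```text
4.15 [ 0.47371053 -0.00335855 -0.26465419]
4.775 17.37902694780137 [ 511.88740492 -331.68226726   37.2939213 ] [0.12303861 0.28360794 1.31529712]
[255.25690321 161.19953873]
6.8 17.02377920382682 [ 0.35608003  0.08439803 -1.76040648]
```

View pics/held_z.png

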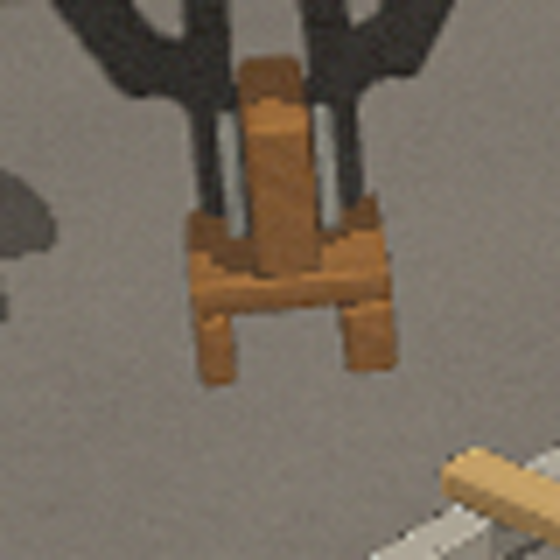

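```bash
cat >> h.py <<'E'
QR=quat(RY+np.pi); GB=37.3   # TCP height above block underside
def pos(s,zb): return [*(C2+s*UY),zb+GB]
def st():
    o=monitor.get_obs(); P=o["position"]; f=o["ft_force"]
    return dict(t=round(o["time"],2),s=round(float((P[:2]-C2)@UY),2),x=round(float((P[:2]-C2)@UX),2),zb=round(P[2]-GB,2),fy=round(float(f[:2]@UY),2),fx=round(float(f[:2]@UX),2),fz=round(float(f[2]),2),w=round(o["gripper_width"],1))
def snapz(n,name,ctr,h=45,f=7):
    p,d=viewer.snapshot(n); x,y=proj(n,[ctr])[0].astype(int); x0,y0=max(0,x-h),max(0,y-h)
    cv2.imwrite("pics/"+name,cv2.resize(p[y0:y+h,x0:x+h],None,fx=f,fy=f,interpolation=cv2.INTER_CUBIC))
    return p,d,x0,y0
E
python3 - <<'E'
from h import *
manip.move_to(pos(56.9,110),QR)
manip.movel(pos(56.9,52),vel=150)
print(st())
p,d,x0,y0=snapz("scene","hov1.png",[*(C2+57*UY),50]); cv2.imwrite("pics/hov1_full.png",p)
P=lambda s,x,z: [*(C2+s*UY+x*UX),z]
# predicted: block plate/foot end corners and slat top edges at x=+25
for n,q in dict(thin_out=P(56.9-27,25,52),thin_in=P(56.9-17,25,52),thk_in=P(56.9+13,25,52),thk_out=P(56.9+27,25,52),slat_hi=P(54.9+12,25,46),slat_lo=P(54.9-12,25,46)).items():
    u=proj("scene",[q])[0]; print(n,u.round(1),((u-[x0,y0]+.5)*7).round())
E
```

```text
{'t': 9.06, 's': 56.68, 'x': 0.55, 'zb': np.float64(52.71), 'fy': -0.67, 'fx': 0.19, 'fz': -0.42, 'w': 17.3}
thin_out [338.1 182. ] [333. 360.]
thin_in [340.1 180.7] [347. 351.]
thk_in [346.  176.8] [389. 324.]
thk_out [348.7 175.1] [408. 312.]
slat_hi [345.4 178.9] [384. 339.]
slat_lo [340.7 182. ] [351. 361.]
```

View pics/hov1.png

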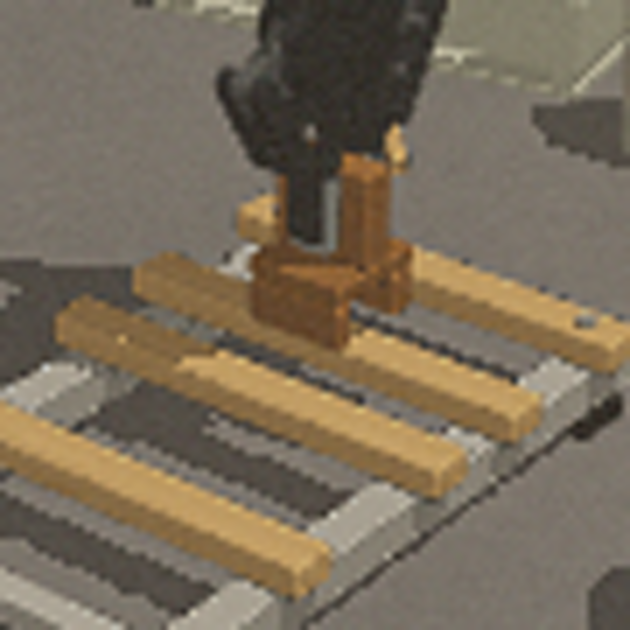

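```bash
python3 - <<'E'
from h import *
print(manip.movel(pos(56.9,27),vel=60,stop_force=5)); print(st())
E
```

```text
False
{'t': 9.68, 's': 56.88, 'x': -0.1, 'zb': np.float64(26.75), 'fy': 0.02, 'fx': -0.6, 'fz': -1.24, 'w': 16.5}
```

```bash
python3 - <<'E'
from h import *
for s,v in ((66,20),(75,20),(83,20)):
    print(manip.movel(pos(s,27),vel=v,stop_force=11)); print(st())
E
```

```text
False
{'t': 10.28, 's': 65.37, 'x': 0.28, 'zb': np.float64(27.36), 'fy': -5.2, 'fx': -0.26, 'fz': 1.52, 'w': 17.2}
False
{'t': 10.88, 's': 74.48, 'x': 0.26, 'zb': np.float64(27.31), 'fy': -5.01, 'fx': -0.86, 'fz': 0.69, 'w': 16.9}
False
{'t': 11.43, 's': 82.63, 'x': 0.28, 'zb': np.float64(27.35), 'fy': -4.74, 'fx': 0.31, 'fz': 0.94, 'w': 17.1}
```

```bash
python3 - <<'E'
from h import *
print(manip.movel(pos(93,27),vel=4,stop_force=4)); print(st()); manip.wait(.1); print(st())
E
```

```text
False
{'t': 14.08, 's': 91.76, 'x': 0.33, 'zb': np.float64(27.31), 'fy': -8.65, 'fx': 0.13, 'fz': 2.06, 'w': 17.3}
{'t': 14.18, 's': 91.8, 'x': 0.32, 'zb': np.float64(27.32), 'fy': -8.24, 'fx': 0.12, 'fz': 1.31, 'w': 17.2}
```

```bash
python3 - <<'E'
from h import *
print(manip.movel(pos(93.4,27),vel=3,stop_force=4)); print(st()); manip.wait(.2); print(st())
snapz("scene","c1.png",[*(C2+90*UY),50])
p,d=viewer.snapshot("top"); cv2.imwrite("pics/c1top.png",cv2.resize(p[150:260,225:360],None,fx=5,fy=5,interpolation=cv2.INTER_CUBIC))
E
```

```text
False
{'t': 14.47, 's': 91.83, 'x': 0.31, 'zb': np.float64(27.25), 'fy': -10.25, 'fx': -0.56, 'fz': 1.32, 'w': 17.1}
{'t': 14.67, 's': 91.85, 'x': 0.32, 'zb': np.float64(27.28), 'fy': -9.6, 'fx': -0.71, 'fz': 1.77, 'w': 17.2}
```

View pics/c1.png

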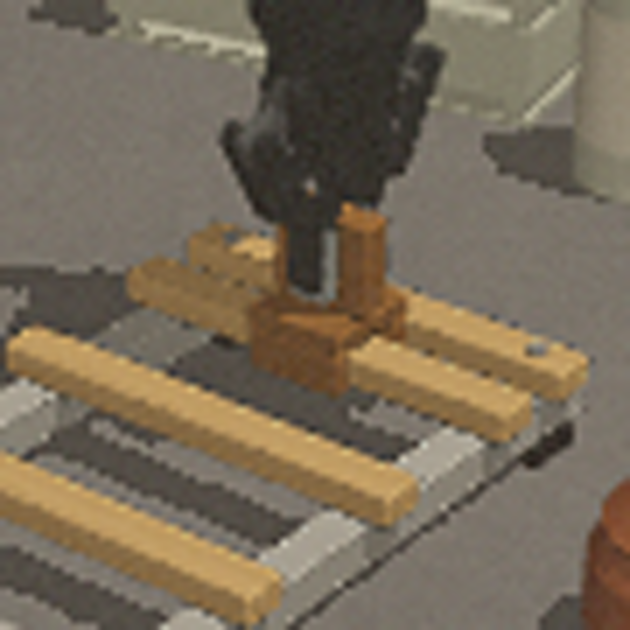

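View pics/c1top.png

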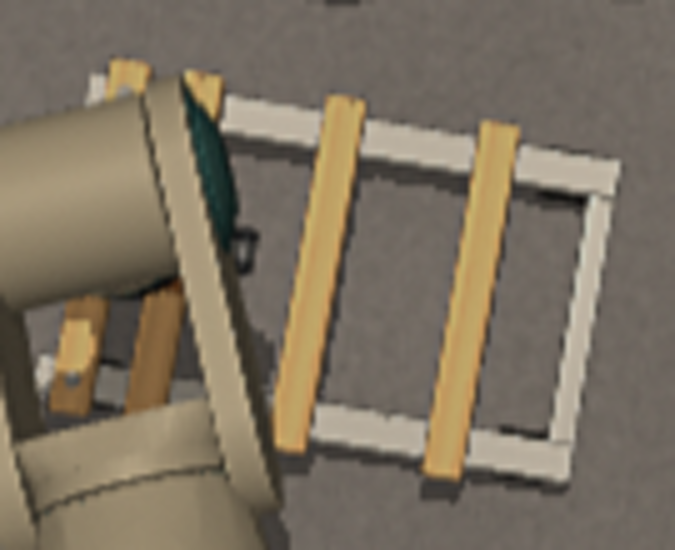

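```bash
python3 - <<'E'
from h import *
manip.movel(pos(89.0,27),vel=20); print(st())
manip.movel(pos(89.0,60),vel=100); print(st())
manip.movel(pos(2+1,60),vel=200); print(st())
p,d=viewer.snapshot("top"); cv2.imwrite("pics/a1top.png",p)
cv2.imwrite("pics/a1topz.png",cv2.resize(p[150:260,225:360],None,fx=5,fy=5,interpolation=cv2.INTER_CUBIC))
E
```

```text
{'t': 15.13, 's': 89.43, 'x': -0.18, 'zb': np.float64(26.9), 'fy': -0.8, 'fx': -1.01, 'fz': -1.0, 'w': 17.0}
{'t': 15.62, 's': 89.15, 'x': 0.08, 'zb': np.float64(60.24), 'fy': 0.2, 'fx': -0.1, 'fz': -2.03, 'w': 17.4}
{'t': 16.2, 's': 3.36, 'x': -0.11, 'zb': np.float64(59.72), 'fy': 1.14, 'fx': -0.38, 'fz': -1.21, 'w': 17.0}
```

View pics/a1topz.png

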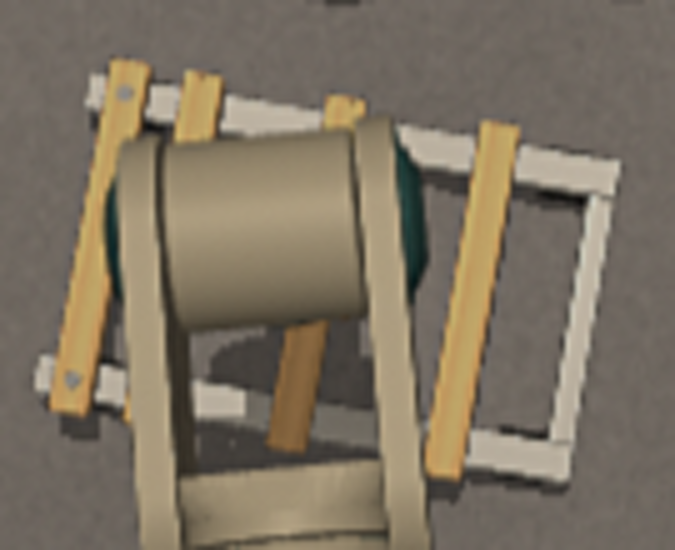

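```bash
python3 - <<'E'
from h import *
if manip.movel(pos(3,27),vel=60,stop_force=5): print("LANDED",st())
else:
    print(st())
    for s,v in ((14,20),(30,30),(42,25)):
        print(manip.movel(pos(s,27),vel=v,stop_force=11),st())
E
```

```text
{'t': 16.95, 's': 3.04, 'x': 0.13, 'zb': np.float64(27.11), 'fy': 0.6, 'fx': 0.83, 'fz': -2.35, 'w': 17.0}
False {'t': 17.65, 's': 13.23, 'x': 0.31, 'zb': np.float64(27.39), 'fy': -4.31, 'fx': 0.59, 'fz': 1.19, 'w': 17.2}
False {'t': 18.33, 's': 29.49, 'x': 0.32, 'zb': np.float64(27.37), 'fy': -5.47, 'fx': 0.13, 'fz': 0.58, 'w': 17.0}
False {'t': 18.97, 's': 41.67, 'x': 0.29, 'zb': np.float64(27.32), 'fy': -5.08, 'fx': 1.04, 'fz': 1.91, 'w': 17.2}
```

```bash
cat >> h.py <<'E'
def favg(n=4):
    v=[]
    for _ in range(n): v.append(st()["fy"]); manip.wait(.03)
    return np.mean(v)
def creep(s0,smax,step=.25,ftarget=-8.2):
    manip.movel(pos(s0,27),vel=5,stop_force=5); s=s0
    while True:
        f=favg(); q=st(); print(round(s,2),q["t"],q["s"],round(f,2))
        if f<ftarget or s>=smax: break
        s+=step; manip.movel(pos(s,27),vel=4)
    manip.wait(.2); print(st(),favg())
E
python3 - <<'E'
from h import *
creep(48.0,49.6)
snapz("scene","c2.png",[*(C2+46*UY),50])
E
```

```text
48.0 20.45 47.45 -6.27
48.25 20.83 47.68 -5.78
48.5 21.22 47.73 -6.86
48.75 21.6 47.77 -7.93
49.0 21.98 47.8 -8.84
{'t': 22.18, 's': 47.8, 'x': 0.32, 'zb': np.float64(27.29), 'fy': -8.26, 'fx': -0.47, 'fz': 1.96, 'w': 17.2} -8.629999999999999
```

View pics/c2.png

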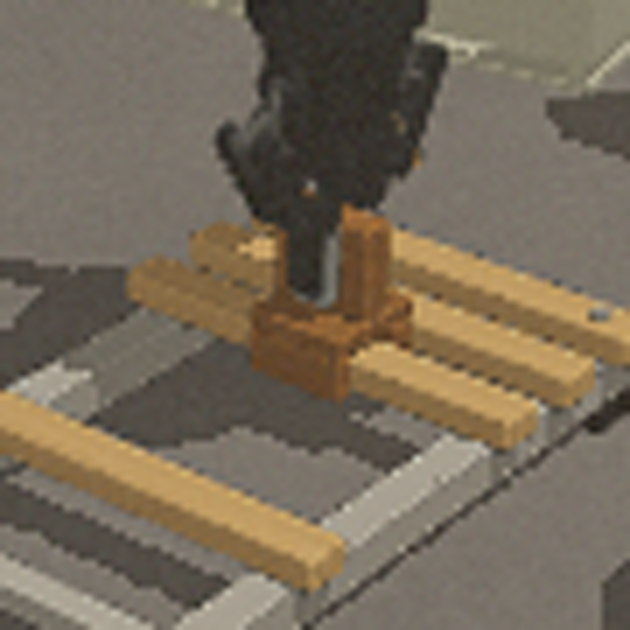

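```bash
python3 - <<'E'
from h import *
manip.movel(pos(45.0,27),vel=20); print(st())
manip.movel(pos(45.0,60),vel=100)
manip.movel(pos(-88.3,60),vel=200); print(st())
if manip.movel(pos(-88.3,27),vel=60,stop_force=5): print("LANDED",st())
else:
    print(st())
    for s,v in ((-78,20),(-20,40),(-2,25)):
        print(manip.movel(pos(s,27),vel=v,stop_force=11),st())
    creep(4.0,5.6)
    snapz("scene","c3.png",[*(C2+2*UY),50])
E
```

```text
{'t': 22.72, 's': 45.46, 'x': -0.23, 'zb': np.float64(26.83), 'fy': -0.86, 'fx': 0.73, 'fz': -1.58, 'w': 17.0}
{'t': 24.02, 's': -87.65, 'x': -0.11, 'zb': np.float64(59.77), 'fy': 1.0, 'fx': -0.57, 'fz': -1.13, 'w': 17.1}
{'t': 24.72, 's': -88.29, 'x': 0.13, 'zb': np.float64(27.11), 'fy': 0.52, 'fx': -0.89, 'fz': -1.5, 'w': 16.9}
False {'t': 25.38, 's': -78.79, 'x': 0.33, 'zb': np.float64(27.43), 'fy': -4.95, 'fx': -0.1, 'fz': -0.56, 'w': 16.9}
False {'t': 26.98, 's': -20.75, 'x': 0.39, 'zb': np.float64(27.4), 'fy': -5.24, 'fx': 0.62, 'fz': -0.14, 'w': 17.3}
False {'t': 27.85, 's': -2.65, 'x': 0.41, 'zb': np.float64(27.42), 'fy': -5.26, 'fx': 0.03, 'fz': -0.05, 'w': 17.1}
4.0 29.33 3.15 -5.74
4.25 29.72 3.38 -5.9
4.5 30.1 3.63 -5.41
4.75 30.48 3.74 -6.45
5.0 30.87 3.79 -7.75
5.25 31.25 3.81 -8.53
{'t': 31.45, 's': 3.78, 'x': 0.41, 'zb': np.float64(27.37), 'fy': -8.58, 'fx': 0.41, 'fz': 1.17, 'w': 17.4} -8.4575
```

View pics/c3.png

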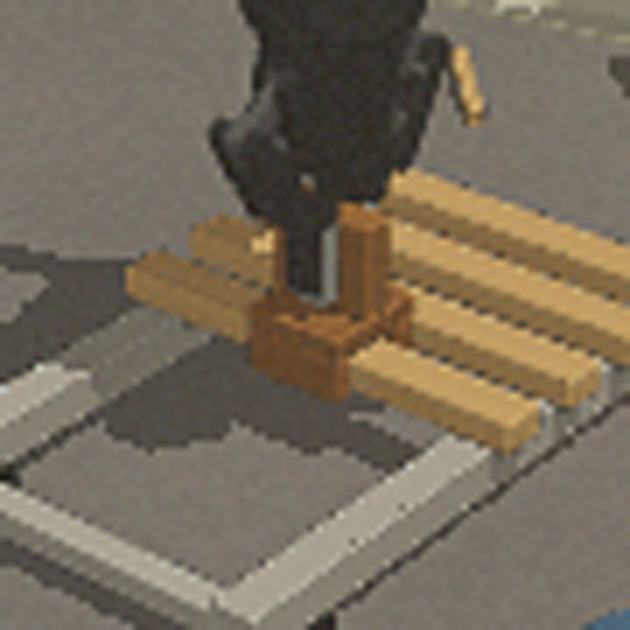

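```bash
python3 - <<'E'
from h import *
print(plane("top",[[398,265],[437,158],[345,240]],5.)[:,:2].round())
manip.movel(pos(1.0,27),vel=20); print(st())
manip.movel(pos(1.0,90),vel=120)
manip.movel(pos(-260,90),vel=200)
manip.movel(pos(-260,6),vel=100)
print(manip.movel(pos(-260,-3),vel=15,stop_force=4),st())
p,d=viewer.snapshot("top"); cv2.imwrite("pics/pl_top.png",p); snapz("scene","pl.png",[*(C2-260*UY),40])
E
```

```text
[[ 369. -245.]
 [ 689. -372.]
 [ 445.  -89.]]
{'t': 32.0, 's': 1.32, 'x': -0.13, 'zb': np.float64(26.95), 'fy': 0.21, 'fx': 0.26, 'fz': -1.31, 'w': 16.9}
True {'t': 35.59, 's': -260.05, 'x': 0.3, 'zb': np.float64(-0.05), 'fy': 0.75, 'fx': 0.94, 'fz': 4.59, 'w': 17.3}
```

View pics/pl.png

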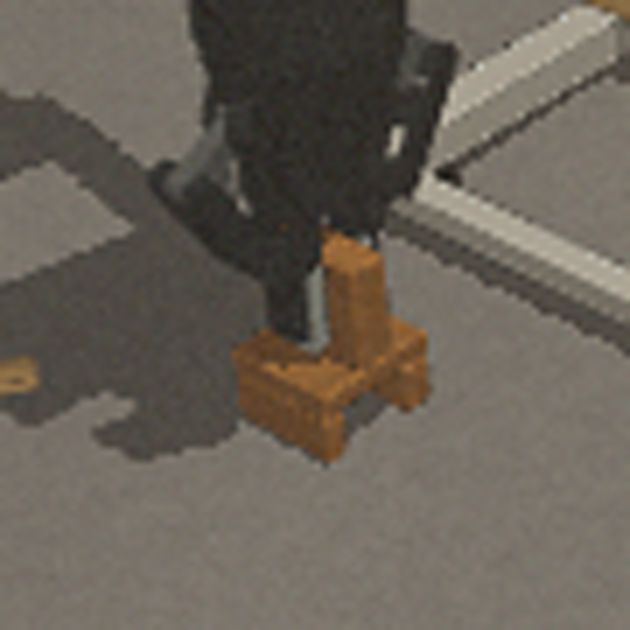

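View pics/pl_top.png

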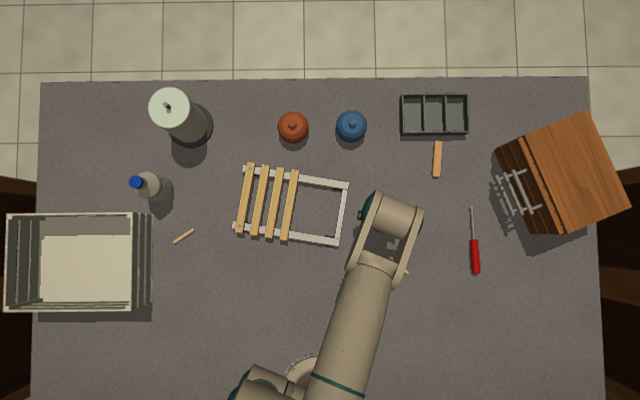

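```bash
python3 - <<'E'
from h import *
claw.grip(70); manip.wait(.2)
manip.movel(pos(-260,120),vel=100)
manip.move_to([300,-300,250],QR) if manip.solve_ik([300,-300,250],QR) is not None else manip.movel(pos(-260,250))
print(st())
p,d=viewer.snapshot("top"); cv2.imwrite("pics/end_top.png",p)
snapz("scene","end.png",[*(C2-260*UY),40])
hsv=cv2.cvtColor(p,cv2.COLOR_BGR2HSV)
m=((hsv[...,0]>10)&(hsv[...,0]<25)&(hsv[...,1]>90)&(hsv[...,2]>110)).astype(np.uint8)
mm=np.zeros_like(m); mm[150:260,225:360]=m[150:260,225:360]
L=[]
for c in cv2.findContours(mm,cv2.RETR_EXTERNAL,cv2.CHAIN_APPROX_NONE)[0]:
    if cv2.contourArea(c)<100: continue
    mk=np.zeros_like(m); cv2.drawContours(mk,[c],-1,1,-1); ys,xs=np.nonzero(mk)
    r=cv2.minAreaRect(plane("top",np.c_[xs,ys],46.)[:,:2].astype(np.float32)); L.append((plane("top",np.c_[xs,ys],46.)[:,:2].mean(0)-C2)@UY); print(np.round(r[1],1))
L=sorted(L); print(L,np.diff(L))
x0,y0=proj("top",[[*(C2-260*UY),77]])[0].astype(int)
ys,xs=np.mgrid[y0-15:y0+16,x0-15:x0+16]; ys=ys.ravel();xs=xs.ravel(); C=cloud("top",np.c_[xs,ys],d[ys,xs]); t=(C[:,2]>68)&(C[:,2]<90)
print("block top z",np.median(C[t,2]),t.sum(),C[t].mean(0),"plate",np.median(C[(C[:,2]>26)&(C[:,2]<38),2]))
E
```

```text
{'t': 38.81, 's': -417.44, 'x': -179.03, 'zb': np.float64(212.08), 'fy': 0.55, 'fx': -0.36, 'fz': 0.39, 'w': 69.6}
[ 23.5 210.7]
[ 23.6 210.3]
[ 23.7 210.4]
[ 23.6 210. ]
[np.float64(-2.947784494289018), np.float64(40.97240566727908), np.float64(84.87762892248172), np.float64(128.9155459297304)] [43.92019016 43.90522326 44.03791701]
block top z 76.3514535382385 113 [ 505.12990613 -177.4849704    76.25140725] plate 31.364083640973263
```

View pics/end_top.png

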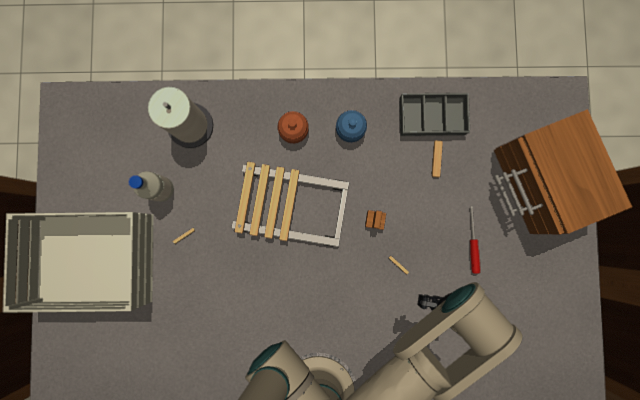

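View pics/end.png

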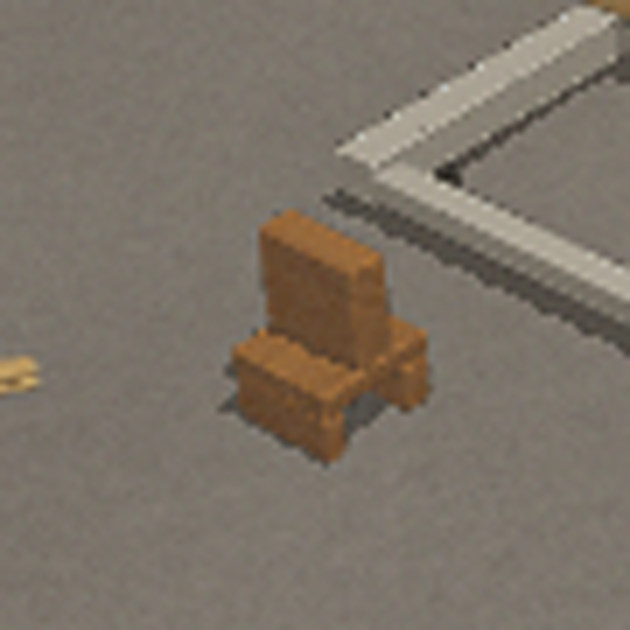

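The four slats are evenly spaced at pixel columns 245–290. The block stands on its feet at about (375, 220), clear of the rack, and the bystanders look unmoved. I'm handing the job in.

```bash
python3 -c "
from workcell import manip
manip.sign_off()"
```

```text
the job is handed in; nothing more can be done
```

The job is handed in. All three slats are set, and the spacer block is back on the worktop. `sign_off` gave no verdict, so what follows are my own checks.

**What I did:** I picked up the block by its grip and lifted it to the scene camera, which showed the thick foot on the +y side. Then I set slat1, slat2 and slat3 in that order. Each was drawn along until the thick foot bore on the slat before it. Before each lift I backed the block off about 3 mm so that no slat was shoved.

**Last checks:**

| Check | Result |
|---|---|
| Slat spacing from the top view, screwed slat outwards (want 44 mm) | 44.0, 43.9 and 43.9 mm, so gaps of about 20 mm |
| Total pull at slat1, slat2, slat3 | about 9.6, 8.6 and 8.5 N |
| Part of that bearing on the slat before it, with a drag of about 5 N | about 4.5, 3.5 and 3.5 N (worked out from the totals, not measured directly) |
| Block position | top at 76 mm (77 expected), about 250 mm to the -y side of the rack's middle, released |
| Bystanders | unmoved by eye in the last top view, not measured |
| Robot clock at the last check | 38.8 s of 72 s |

**One disagreement:** the first contact came 1.8 mm beyond where the camera measurements put it. I allowed for that at slat2 and slat3, and both contacts then came within 0.1 mm of the prediction.

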